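# Rack the finished circuit board beside its twin and shut the hold-down bar

### The job

Take the finished circuit board off the sloping stand and stand it on edge in the black rack, in the free slot right beside the board of the same kind, terminal row up and facing the same way as the others; lower it fully home, do not drop it. Then swing the rack's hold-down bar shut over the boards. Leave the other boards in their slots and the rest of the bench undisturbed.

Things in the scene. Friction and masses are not known exactly. Their poses are not given: they have to be found in the camera images.
- board: The finished board, leaning on the stand at the start: green sheet 100 mm wide (x), 110 high (z), 3 thick (y), about 0.16 kg. Frame (same for all boards): origin at the middle of the bottom edge, mid thickness; z up the board to its terminal edge; parts on the -y face, back flat. On the stand it leans 35 degrees from vertical, part face upwards, its top towards the stand's +y.
- terminal_face (a point): middle of the front of the board's black terminal row, at x 0, y -12, z 99 mm on the board. The row is 60 mm wide (x), 22 high (z 88 to 110), 10.5 proud of the sheet. Best place to grip: its middle, across row and sheet together, 13.5 mm thick (y -12 to +1.5). Below it the parts are at most 7 mm high.
- stand: Fixed sloping stand, grey base 124 by 110 mm. Origin: middle of the base's underside. The board's bottom edge sits at x 0, y -35, z 22 mm on a ledge with a 7 mm front lip and 26 mm side cheeks (3 mm play each side). Its two rails back only the board's lowest 62 mm; the upper 48 mm is free in front and behind. Draw the board out along its own plane. Height without board about 73 mm.
- rack: Fixed black rack, 124 (x) by 264 mm (y). Origin: middle of its underside; z up. Six slots in a row at y -105, -63, -21, 21, 63, 105 mm (slots 1 to 6); a board stands across the rack, its frame axes parallel to the rack's, parts facing the rack's -y, bottom edge on the floor at z 8, top at z 118 mm. Slots 3 and 4 are free. End plates at y +-129 are 125 mm high, their ears at +x 145 mm.
- slot3 (a point): middle of slot 3 on the rack's floor: where the origin of a board fully home lies (x 0, y -21, z 8 mm on the rack). A slot is a pair of vertical grooves, one on each long wall, 6 mm wide for the 3 mm sheet, from the floor to 55 mm height, flared above to 15 mm at the 66 mm high mouth; 2.5 mm play at each side edge of the board.
- slot4 (a point): the same point of slot 4 (x 0, y +21, z 8 mm on the rack)
- twin_board: board of the same kind, size and frame as the finished board, standing in slot 2 (y -63 mm: then slot 3 is the free slot beside it) or slot 5 (y +63 mm: then slot 4 is)
- hold_down (a joint): angle of the rack's hold-down bar: 0 shut, level over the boards; grows as it swings up and back to +x, at most 2.5 rad; starts at 1.9 to 2.25. Two steel arms hinged at the end plates carry a 10 mm steel bar along the rack's y, 58 mm from the hinge line. Friction holds it at any angle; about 5 N at the bar moves it. Shut, it clears the board tops by 5 mm or more.
- hinge_mid (a point): middle of the bar's hinge line, which runs along the rack's y at x 58, z 131 mm on the rack; the bar's two arms lie just outside the end plates, at y -137 and +137 mm. Swung open, arms and bar stand up behind the board tops, to about 195 mm height
- bar_mid (a point): middle of the hold-down bar, on its axis; a black rubber sleeve 14 mm thick and 120 mm long covers it there. At joint angle q it lies at x = 58 - 58 cos q, y = 0, z = 131 + 58 sin q mm on the rack.
- heatsink_board: different board, 100 by 110 mm, with a finned aluminium heat sink 16 mm deep and no terminal row, standing in slot 5 or slot 2. Same frame as the board; leave it in its slot
- small_board_a: lower board, 100 by 85 mm, standing in slot 1. Same frame as the board; leave it in its slot
- small_board_b: lower board, 100 by 85 mm, standing in slot 6. Same frame as the board; leave it in its slot
- flux_bottle: small teal squeeze bottle with black cap, 34 mm across, 85 mm high; bystander. Origin: middle of the underside
- solder_reel: grey-metal reel of solder standing on its end, 60 mm across, 44 mm high; bystander. Origin: middle of the underside
- screwdriver: screwdriver lying on the bench, 170 mm long; bystander. Origin: middle of the underside
- brush: cleaning brush lying on the bench, 160 mm long; bystander. Origin: middle of the underside
- flat_board: another circuit board, 110 by 80 mm, lying flat on four 8 mm spacers, 22 mm high in all; not part of this job; bystander. Origin: middle of the underside
- screw_cup: white plastic cup for screws, 60 mm across, 35 mm high; bystander. Origin: middle of the underside
- cleaner_can: white can of cleaner, 56 mm across, 130 mm high; bystander. Origin: middle of the underside
There are look-alikes about, which are no part of the job. What is shaped like the twin_board but pink or red is not meant.

How it is judged:
By the outcome, as a careful person would: the job done as asked, in the order asked, and still so for the second after the job is handed in, with the robot touching nothing.
It also fails if it takes over 61 s, if anything falls off the work surface, if the arm or the gripper's body presses on something with over 40 N, if the wrist force passes 120 N, or if a joint passes its speed limit or range.

### The arm

A 6-joint arm with a two-finger parallel gripper is mounted at the origin on the work surface. World frame = base frame: x ahead of the robot, y to its left, z up, the work surface at z = 0. Lengths are in m, angles in rad, forces in N, time in s.
With the tool pointing down it reaches from about 0.375 to 0.975 m from the base axis. Payload 3.8 kg.
Tool frame: the origin (TCP) lies midway between the tips of the shut fingers; the grasp point (between the pads) lies 19 mm behind it; z points along the fingers, y is the line along which they close (so a half turn about z gives the same grasp; the last joint's range is limited). The gripper opens to 88 mm and grips with 3 to 60 N. Pads are 18 mm wide; open, the fingers measure 123 mm over their backs; the gripper's body (75 mm by 187 mm) begins 45 mm behind the grasp point.
Start: joints at [1.111, 0.264, 1.604, -0, 1.274, -0.037], TCP at [0.277, 0.616, 0.206] pointing down, gripper open.
Joint ranges: [-2.63, 2.63], [-0.94, 2.18], [0.31, 2.57], [-1.31, 4.45], [0, 2.66], [-2.55, 2.55]. Speed limits (rad/s): [2.57, 2.57, 3.14, 3.14, 3.14, 3.14].

### API

Orientations are given as a unit quaternion [x, y, z, w].
In Python, from station import get_obs, snapshot, calibration, job_done gives the robot as it stands. The module is installed in compiled form; this text tells all that it offers.
- The arm moves only by the tool servo_tool, never from a script. Its argument "plan" is a list that holds one entry, the list of rows, each a list of 7 numbers: the closure, from -1 (fully open) to 1 (shut), then the shift along the tool's x, y, z in cm, then the turn, a rotation vector about the tool's x, y, z in rad. In form: [[[fingers, tx, ty, tz, ax, ay, az], ...]]. A call has 1 to 12 rows; each row is the pose to reach, as a shift and turn from the pose commanded when the call began, along the tool's axes at that moment; what a row does not reach only later rows make up. A row lasts 1/10 s, in which the tool goes at most 50 mm and 8.59 degrees, less where a joint would pass 70% of its speed; a pose out of reach is approached as far as the arm can. A call with a gripper value outside its range is refused whole. The fingers move at their own pace and stop on an object; "force" is the grip in N (left out, the last holds). Time passes only in rows, so rows that repeat a pose let the fingers close. It gives the time, the measured TCP pose, the force, the opening and the grip force at its end, in the units of the state.
- get_obs(): the state, without advancing time (a new reading comes with each control period).
- snapshot(name): name is "scene" or "side" or "wrist"; returns the picture (400x640x3 uint8, red, green, blue); there is no depth.
- calibration(name): a dict with "vertical_fov" (degrees; the focal length in pixels is half the picture's height over the tangent of half this angle, whatever the lens; pixels are square), "cx", "cy" (the principal point, pixels), "k1" (the pictures are not rectified: a ray, as slopes to the right and down, at radius r is drawn at 1 + k1 r^2 times it, then the intrinsics apply), "R" (3x3) and "t" (3): a world point X has camera coordinates R X + t. Camera axes: x right, y down, z forward; pixel columns grow to the right and rows downward; lengths in m; the calibration is good to about 2 mm. A picture is of the moment at which its call begins: read the wrist's pose just before it. calibration takes no time and is no camera call; for the wrist camera it gives the pose at the moment of the call.
- job_done(): hands the job in; it is judged then, once.
The state is a dict: "t": time; "qpos": joint angles; "qd": joint speeds; "tau": joint torques, N m; "tool_pos": TCP position; "eef_rot": TCP orientation; "wrist_force": force on the tool from outside, world axes, zero at the start; "torque": the same for the moment, N m; "opening": opening from 0.0 (shut) to 1.0 (fully open); "grip_force": force on a finger pad.
Only numpy, scipy, OpenCV 4.12 (cv2) and the standard library are available. Lean on these libraries where they do the work, as an engineer would, in place of code of your own. Each camera call takes 0.05 s, during which the arm holds its last target. There are 200 camera calls.

## Working session

There is one attempt and no reset: what is moved stays moved. The work goes in short steps, Python scripts to look and compute and a tool call to move; the robot and the scene stay as the last step left them, time stands still between calls to the robot, and variables do not carry over. Pictures are saved under pics/ and viewed, at most 10 in all, crops included, and the job is handed in when it is done.

Besides the shell and the picture viewer there is one more tool, called after "Emit:" as name([rows], argument=value, ...), one row to a line, values as JSON. servo_tool: Moves the arm, as the interface text tells. Its arguments: {"type":"object","properties":{"plan":{"type":"array"},"force":{"type":"number"}},"required":["plan"]}

```bash
mkdir -p pics
python3 - <<'E'
from station import *
import cv2
o=get_obs();print(o)
for n in("scene","side"):
    cv2.imwrite(f"pics/{n}0.png",snapshot(n)[:,:,::-1]);c=calibration(n);print(n,c)
E
```

```text
{'t': 0.0, 'qpos': array([ 1.11112894e+00,  2.64732311e-01,  1.60540062e+00,  5.61545255e-06,
        1.27374199e+00, -3.69033400e-02]), 'qd': array([ 2.70205644e-04, -1.39455910e-04, -8.01941029e-05,  1.78147326e-03,
        2.43212362e-03, -1.25748311e-03]), 'tau': array([ 4.43997283e-05, -5.02114427e+01, -3.56877065e+01,  7.28647644e-02,
        2.93207460e-02, -1.56374349e-04]), 'tool_pos': array([0.27658012, 0.61483854, 0.2044878 ]), 'eef_rot': array([ 2.09812030e-01,  9.77741075e-01, -1.10548224e-03, -2.83026472e-04]), 'wrist_force': array([-0.40172993, -0.29265667,  0.7355102 ]), 'torque': array([ 0.01951039,  0.00116555, -0.06344707]), 'grip_force': 0.0, 'opening': 0.997398411710166}
scene {'vertical_fov': 51.624598081206116, 'cx': 319.61398206131645, 'cy': 202.82745913977587, 'k1': -0.0014741096023004796, 'R': array([[-0.64983643,  0.75989979,  0.01627613],
       [ 0.58923489,  0.51718606, -0.62074215],
       [-0.48011962, -0.3937904 , -0.78384582]]), 't': array([ 0.34965019, -0.21630829,  1.43600654])}
side {'vertical_fov': 51.32245066741936, 'cx': 315.2977915582627, 'cy': 193.64725393815584, 'k1': 0.019400092742807122, 'R': array([[ 0.94204116, -0.33549488, -0.00127885],
       [-0.16649916, -0.46419944, -0.86994075],
       [ 0.29126702,  0.81973293, -0.49315459]]), 't': array([-0.48477388,  0.18740108,  0.92730056])}
```

View pics/scene0.png

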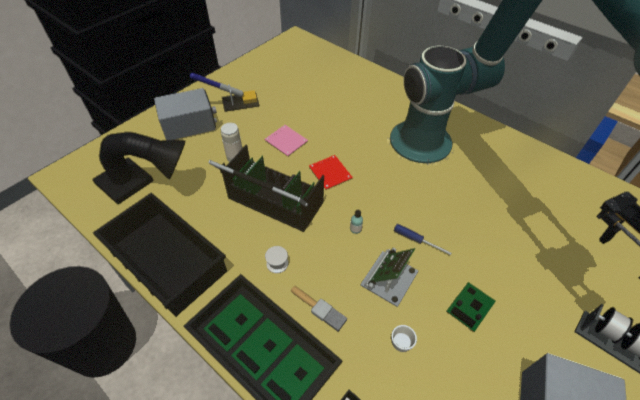

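View pics/side0.png

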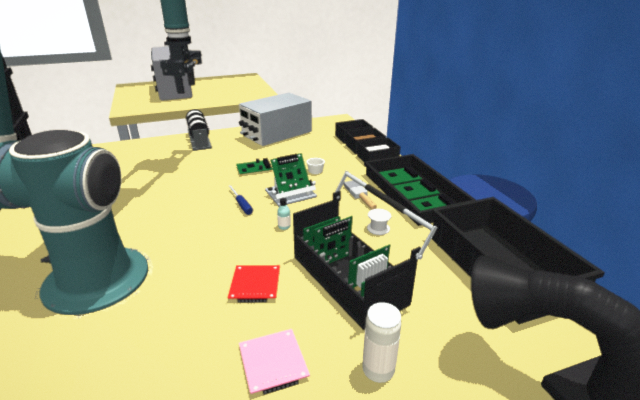

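The scene view shows the rack at about (270,195) and the stand with the board at (395,275). In the side view, two boards in the rack could be the twin: the one with the black terminal row at (335,230) and the one with the white fins at (372,268). The flat red board (255,283) and pink board (273,360) are the look-alikes. I'll enlarge to confirm.

Run:
```python
import cv2
a=cv2.imread("pics/side0.png")[150:305,230:440];cv2.imwrite("pics/sc.png",cv2.resize(a,None,fx=3.8,fy=3.8,interpolation=2))
a=cv2.imread("pics/scene0.png")
b=a[145:235,205:333];c=a[235:315,355:425]
import numpy as np
b=cv2.resize(b,None,fx=3.6,fy=3.6,interpolation=2);c=cv2.resize(c,None,fx=4.5,fy=4.5,interpolation=2)
d=np.zeros((370,800,3),np.uint8);d[:b.shape[0],:b.shape[1]]=b;d[:c.shape[0],470:470+c.shape[1]]=c
cv2.imwrite("pics/scc.png",d)
```

```text
(no output)
```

View pics/sc.png

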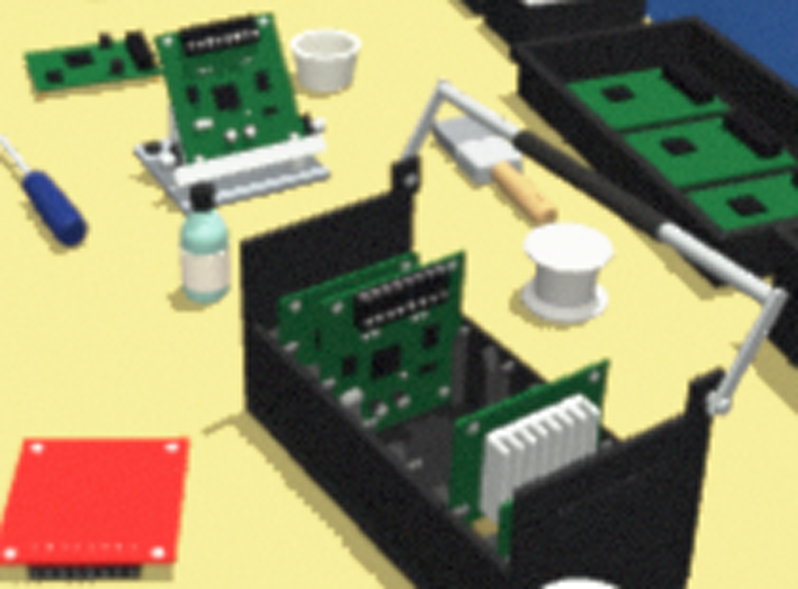

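View pics/scc.png

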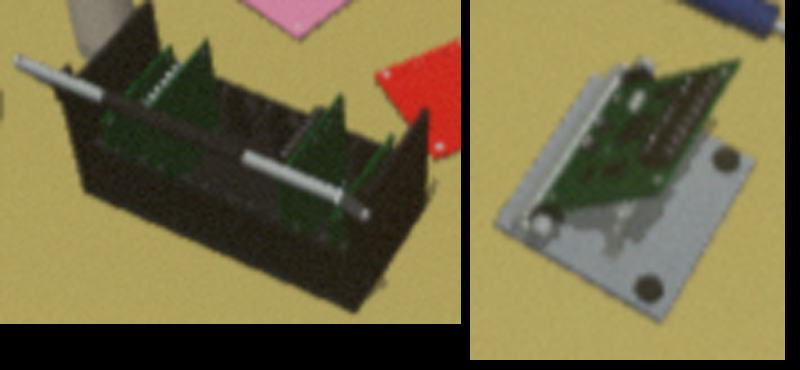

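The crop shows that the twin is the board with the black terminal row, next to the small board at the far end (side px 335,230). The finned board is the heatsink board at the near end. Parts face the near end, which is therefore rack -y, so the twin is in slot 5 and the target is slot 4. I'll fit both poses from corner pixels.

```bash
cat > h.py <<'E'
import numpy as np
from scipy.optimize import least_squares
from scipy.spatial.transform import Rotation as Ro
from station import *
def proj(X,c):
    p=np.atleast_2d(X)@np.array(c["R"]).T+c["t"]; s=p[:,:2]/p[:,2:]
    s=s*(1+c["k1"]*(s**2).sum(1,keepdims=True)); f=200/np.tan(np.radians(c["vertical_fov"]/2))
    return s*f+[c["cx"],c["cy"]]
def w(P,x,y,a,z=0):  # local mm -> world m
    return Ro.from_euler('z',a).apply(np.array(P,float)/1000)+[x,y,z]
def fit(res,x0):
    best=None
    for a in np.arange(-3,3.2,.6):
        r=least_squares(res,x0(a),loss='soft_l1',f_scale=1.5)
        if best is None or r.cost<best.cost: best=r
    return best
E
cat > f1.py <<'E'
from h import *
S,D=calibration("scene"),calibration("side")
for c in(S,D): print("cam",-np.array(c["R"]).T@c["t"])
rk=[(D,50,63,118,351.8,217.1),(D,-50,63,118,315,229),(D,50,-63,118,389.5,245.5),(D,-50,-63,118,349.7,260.5),
(S,62,-132,0,228.6,197.8),(S,62,132,0,303.6,231.7),(S,-50,-63,118,262.5,156.1),(S,-50,63,118,300,171.4),(S,-62,130,125,323.9,175),(S,-62,-130,125,247.2,145),(D,-62,132,125,294,213)]
bar=[(S,-139,210,161.7),(S,139,306.4,204.2),(D,-139,435,228),(D,139,346,172.5)]
def rr(p,out=0):
    r=[proj(w(k[1:4],*p[:3]),k[0])[0]-k[4:] for k in rk]
    q=p[3]; r+=[proj(w([58-58*np.cos(q),k[1],131+58*np.sin(q)],*p[:3]),k[0])[0]-k[2:] for k in bar]
    return np.array(r) if out else np.ravel(r)
b=fit(rr,lambda a:[.5,-.1,a,2.1]);print("rack",b.x,b.cost);print(rr(b.x,1).round(1).tolist())
s,c=np.sin(np.radians(35)),np.cos(np.radians(35))
B=lambda x,y,z:[x,-35+z*s+y*c,22+z*c-y*s]
st=[(S,*B(50,-1.5,110),397.2,280.6),(S,*B(-50,-1.5,110),415,248.3),(D,*B(-50,-1.5,110),271.6,160.5),(D,*B(50,-1.5,110),301.6,153.9)]
ba=[(S,62,-55,361,284.3),(S,62,55,397.7,306.6),(S,-62,55,418.8,270.6),(D,62,-55,316.3,195.3),(D,-62,-55,278.7,204.7)]
def rs(p,out=0):
    r=[proj(w(k[1:4],*p[:3]),k[0])[0]-k[4:] for k in st]+[proj(w([k[1],k[2],p[3]*1000],*p[:3]),k[0])[0]-k[3:] for k in ba]
    return np.array(r) if out else np.ravel(r)
b=fit(rs,lambda a:[.5,.3,a,.01]);print("stand",b.x,b.cost);print(rs(b.x,1).round(1).tolist())
E
python3 f1.py
```

```text
cam [1.04412674 0.41165812 0.9856451 ]
cam [ 0.217787   -0.83578648  0.61971041]
rack [ 0.52410431 -0.19108089 -6.05595223  2.11140158] 25.217533153366517
[[-0.4, -2.6], [-1.2, -0.9], [-0.5, -2.9], [-0.5, -1.1], [-1.4, 0.9], [-0.6, 0.9], [0.2, -0.2], [0.2, -0.4], [-0.8, -0.1], [-1.7, -0.9], [-1.3, -0.6], [-1.3, 0.3], [-7.0, -3.9], [-0.1, 1.1], [-0.1, 0.1]]
stand [0.51473759 0.22416272 0.12356338 0.00611819] 8.16046787920412
[[-0.5, -2.8], [-0.1, -0.4], [-1.8, -1.8], [-0.5, -1.6], [-1.0, 0.8], [-0.0, 0.5], [-0.2, 0.4], [0.7, -0.7], [-0.4, -0.5]]
```

```bash
cat >> h.py <<'E'
RK=[0.524,-0.191,0.227]; ST=[0.515,0.224,0.124]; TL=np.radians(35)
def boardR(yaw,tilt): return Ro.from_euler('z',yaw)*Ro.from_euler('x',-tilt)
FLIP=Ro.from_matrix(np.diag([-1,1,-1]))  # tool x=-bx, y=by, z=-bz
def standT(up,g=(0,-5.25,80),st=None):
    x,y,a=st or ST; R=boardR(a,TL); o=w([0,-35,22],x,y,a)
    return o+R.apply(np.array(g)/1000+[0,0,up]),R*FLIP
def rackT(up,loc=(0,21,8),g=(0,-5.25,80),rk=None):
    x,y,a=rk or RK; R=boardR(a,0)
    return w(loc,x,y,a)+R.apply(np.array(g)/1000+[0,0,up]),R*FLIP
def delta(p,R):
    o=get_obs(); R0=Ro.from_quat(o["eef_rot"])
    print("t",round(o["t"],2),"pos",o["tool_pos"].round(4),"F",o["wrist_force"].round(1),"open",round(o["opening"],3),"grip",round(o["grip_force"],1))
    print("DELTA cm",(R0.inv().apply(p-o["tool_pos"])*100).round(2),"rot",(R0.inv()*R).as_rotvec().round(3))
E
python3 - <<'E'
from h import *
o=get_obs();c=calibration("wrist");R0=Ro.from_quat(o["eef_rot"]);C=-np.array(c["R"]).T@c["t"]
print("cam in tool",R0.inv().apply(C-o["tool_pos"]),"axes",(R0.inv()*Ro.from_matrix(np.array(c["R"]).T)).as_matrix().round(3),c["vertical_fov"])
p,R=standT(.10);print(p,R.as_matrix().round(2));delta(p,R)
E
```

```text
cam in tool [ 0.08036195  0.00105634 -0.17917651] axes [[-0.001 -0.95  -0.314]
 [ 1.    -0.001 -0.   ]
 [ 0.    -0.314  0.95 ]] 59.81516493237312
[0.50709135 0.28745224 0.17245864] [[-0.99 -0.1   0.07]
 [-0.12  0.81 -0.57]
 [ 0.   -0.57 -0.82]]
t 0.1 pos [0.2767 0.6149 0.2046] F [-0.   0.1 -0.3] open 1.001 grip 0.0
DELTA cm [-34.45 -20.4    3.26] rot [ 0.593 -0.168 -0.529]
```

Emit:
servo_tool([
  [[0,-34.4,-20.4,3.3,0.593,-0.168,-0.529],[0,-34.4,-20.4,3.3,0.593,-0.168,-0.529],[0,-34.4,-20.4,3.3,0.593,-0.168,-0.529],[0,-34.4,-20.4,3.3,0.593,-0.168,-0.529],[0,-34.4,-20.4,3.3,0.593,-0.168,-0.529],[0,-34.4,-20.4,3.3,0.593,-0.168,-0.529],[0,-34.4,-20.4,3.3,0.593,-0.168,-0.529],[0,-34.4,-20.4,3.3,0.593,-0.168,-0.529],[0,-34.4,-20.4,3.3,0.593,-0.168,-0.529],[0,-34.4,-20.4,3.3,0.593,-0.168,-0.529],[0,-34.4,-20.4,3.3,0.593,-0.168,-0.529],[0,-34.4,-20.4,3.3,0.593,-0.168,-0.529]],
])

```text
t: 1.3
tool_pos: [0.5064, 0.2897, 0.1729]
eef_rot: [-0.06, 0.952, -0.299, 0.02]
wrist_force: [-0.3, -0.1, -0.5]
opening: 0.505
grip_force: 0.0
```

Run:
```python
from h import *
import cv2,json
p,R=standT(.10);delta(p,R)
c=calibration("wrist");im=snapshot("wrist");cv2.imwrite("pics/w1.png",im[:,:,::-1])
json.dump({k:np.array(v).tolist() for k,v in c.items()},open("w1.json","w"))
Rb=boardR(ST[2],TL);o=w([0,-35,22],*ST)
for q in [(-50,-1.5,110),(50,-1.5,110),(-30,-12,110),(30,-12,110),(-30,-12,88),(30,-12,88)]: print(q,proj(o+Rb.apply(np.array(q)/1000),c).round(1))
```

```text
t 1.3 pos [0.5064 0.2897 0.1729] F [-0.3 -0.1 -0.5] open 0.505 grip 0.0
DELTA cm [-0.04 -0.17  0.17] rot [0.003 0.002 0.   ]
(-50, -1.5, 110) [[319.  135.7]]
(50, -1.5, 110) [[318.8 261.7]]
(-30, -12, 110) [[304.6 163.3]]
(30, -12, 110) [[305.5 238.8]]
(-30, -12, 88) [[305.4 157.8]]
(30, -12, 88) [[306.2 228.2]]
```

View pics/w1.png

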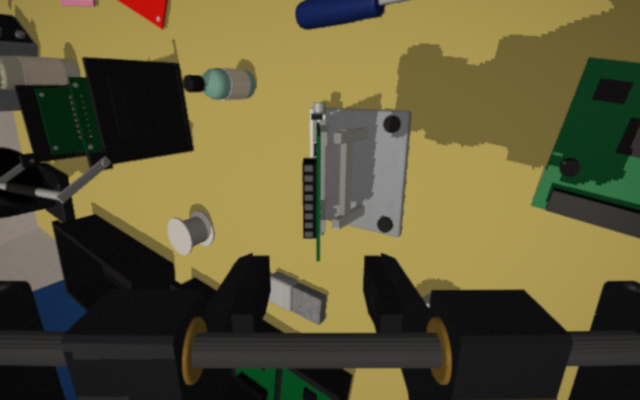

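The wrist view shows the board edge-on, with its sheet at column 319 and the terminal row at columns 303–315, rows 158–238. That matches the prediction (305, 158–239) to about 1 px (0.8 mm). Going in.

Emit:
servo_tool([
  [[0,-0.1,-0.2,3,0.003,0.002,0],[0,-0.1,-0.2,6,0.003,0.002,0],[0,-0.1,-0.2,8,0.003,0.002,0],[0,-0.1,-0.2,9,0.003,0.002,0],[0,-0.1,-0.2,9.8,0.003,0.002,0],[0,-0.1,-0.2,10.2,0.003,0.002,0],[0,-0.1,-0.2,10.2,0.003,0.002,0],[0,-0.1,-0.2,10.2,0.003,0.002,0],[0,-0.1,-0.2,10.2,0.003,0.002,0]],
])

```text
t: 2.25
tool_pos: [0.516, 0.2297, 0.091]
eef_rot: [-0.058, 0.952, -0.3, 0.019]
wrist_force: [-0.4, 0.6, 0.2]
opening: 0.498
grip_force: 0.0
```

Run:
```python
from h import *
p,R=standT(0);delta(p,R)
```

```text
t 2.25 pos [0.516  0.2297 0.091 ] F [-0.4  0.6  0.2] open 0.498 grip 0.0
DELTA cm [ 0.17  0.11 -0.02] rot [-0.     0.001 -0.002]
```

Emit:
servo_tool([
  [[0.3,0.15,0.1,0,0,0,0],[0.6,0.15,0.1,0,0,0,0],[0.8,0.15,0.1,0,0,0,0],[1,0.15,0.1,0,0,0,0],[1,0.15,0.1,0,0,0,0],[1,0.15,0.1,0,0,0,0],[1,0.15,0.1,0,0,0,0],[1,0.15,0.1,0,0,0,0]],
], force=8)

```text
t: 3.05
tool_pos: [0.5139, 0.2296, 0.0897]
eef_rot: [-0.058, 0.952, -0.301, 0.018]
wrist_force: [0.6, -0.8, -0.2]
opening: 0.006
grip_force: 0.0
```

The fingers shut on nothing, so I'll look.

Run:
```python
from h import *
import cv2
a=snapshot("wrist");b=snapshot("side")[120:220,230:350]
cv2.imwrite("pics/c1.png",np.vstack([cv2.resize(a,(560,350)),np.pad(cv2.resize(b,(300,250),interpolation=2),((0,0),(0,260),(0,0)))])[:,:,::-1])
```

```text
(no output)
```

View pics/c1.png

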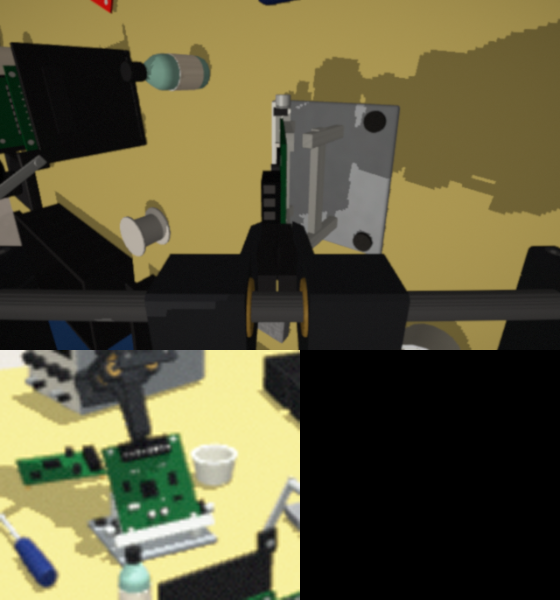

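Run:
```python
from h import *
import cv2,json
o=get_obs();T=o["tool_pos"];R0=Ro.from_quat(o["eef_rot"])
for n in("side","scene","wrist"):
    c=calibration(n)
    print(n,[proj(T+R0.apply([0,0,-d]),c).round(1).tolist()[0] for d in (0,.02,.04,.06)])
    Rb=boardR(ST[2],TL);b=w([0,-35,22],*ST)
    print([proj(b+Rb.apply(np.array(q)/1000),c).round(1).tolist()[0] for q in [(-50,-1.5,110),(50,-1.5,110),(-30,-12,110),(30,-12,110),(0,0,110)]])
a=snapshot("scene")[215:315,345:445];b=snapshot("side")[130:210,250:330]
cv2.imwrite("pics/c2.png",np.hstack([cv2.resize(a,(400,400),interpolation=2),cv2.resize(b,(400,400),interpolation=2)])[:,:,::-1])
```

```text
side [[288.8, 165.4], [287.0, 158.9], [285.3, 152.3], [283.5, 145.8]]
[[269.9, 158.7], [301.1, 152.3], [277.3, 156.6], [296.2, 152.8], [285.6, 155.6]]
scene [[396.6, 263.0], [401.9, 261.9], [407.4, 260.7], [413.0, 259.6]]
[[414.8, 247.9], [396.6, 277.8], [408.6, 250.7], [397.6, 268.5], [406.3, 262.9]]
wrist [[316.5, 240.9], [316.5, 257.1], [316.5, 277.1], [316.5, 302.5]]
[[325.5, 165.0], [324.2, 353.4], [301.8, 208.9], [303.6, 321.3], [327.9, 268.4]]
```

View pics/c2.png

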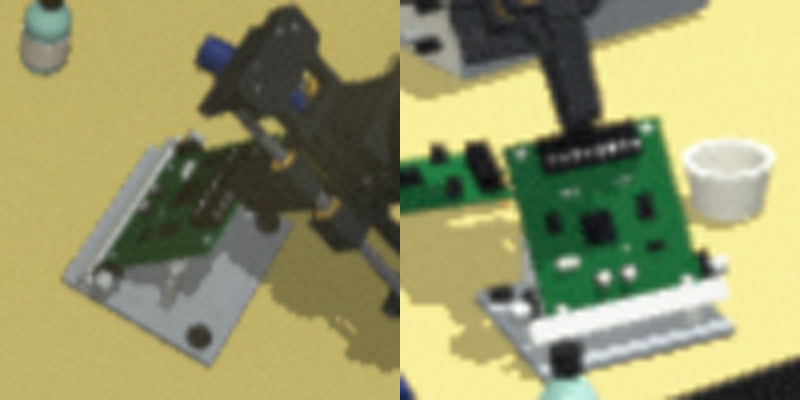

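Run:
```python
from h import *
import cv2
a=snapshot("wrist")[130:330,240:400];b=snapshot("side")[145:185,265:310];c=snapshot("side")
o=cv2.imread("pics/side0.png")[145:185,265:310,::-1]
A=cv2.resize(a,(480,600),interpolation=2);A=np.clip(A.astype(float)*1.8,0,255).astype(np.uint8)
u=lambda z:cv2.resize(z,(320,284),interpolation=2)
V=np.vstack([u(o),u(b)]);V=np.pad(V,((0,32),(0,0),(0,0)))
cv2.imwrite("pics/c3.png",np.hstack([A,V])[:,:,::-1])
```

```text
(no output)
```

View pics/c3.png

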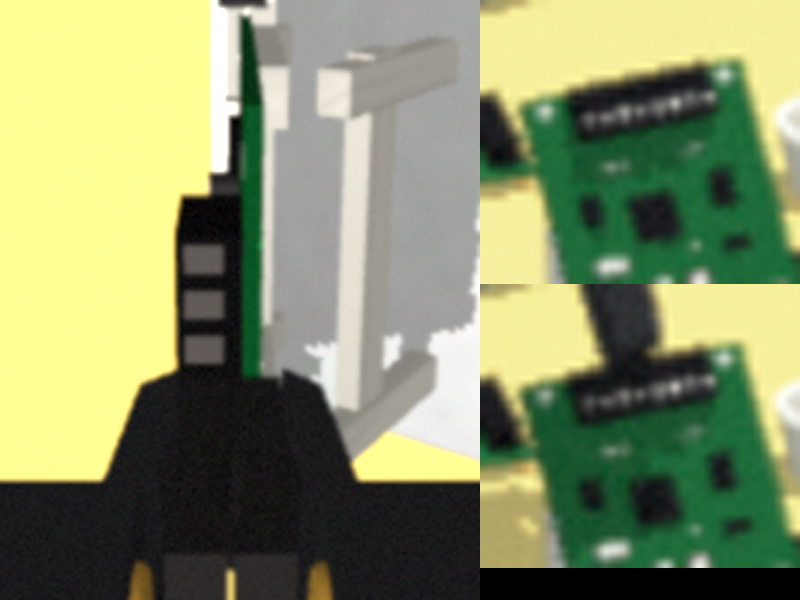

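The visible fingertips seem to end about 30 mm short of the reported TCP. I'll back off and check this numerically by differencing side and scene images with the fingers shut and then open.

Emit:
servo_tool([
  [[1,0,0,-2,0,0,0],[1,0,0,-4,0,0,0],[1,0,0,-6,0,0,0],[1,0,0,-6,0,0,0],[1,0,0,-6,0,0,0],[1,0,0,-6,0,0,0]],
])

```text
t: 4.0
tool_pos: [0.5091, 0.2629, 0.1377]
eef_rot: [-0.059, 0.952, -0.301, 0.018]
wrist_force: [0.3, -0.4, -0.3]
opening: 0.007
grip_force: 0.0
```

Run:
```python
from h import *
import cv2
for n in("side","scene","wrist"): cv2.imwrite(f"pics/shut_{n}.png",snapshot(n)[:,:,::-1])
delta(*standT(.06))
```

```text
t 4.15 pos [0.5092 0.2629 0.1378] F [ 0.3 -1.2  0.8] open 0.006 grip 0.0
DELTA cm [-0.1   0.03 -0.25] rot [-0.002 -0.002 -0.001]
```

Emit:
servo_tool([
  [[0,0,0,0,0,0,0],[0,0,0,0,0,0,0],[0,0,0,0,0,0,0],[0,0,0,0,0,0,0],[0,0,0,0,0,0,0],[0,0,0,0,0,0,0],[0,0,0,0,0,0,0]],
])

```text
t: 4.85
tool_pos: [0.5097, 0.2639, 0.1389]
eef_rot: [-0.058, 0.952, -0.301, 0.019]
wrist_force: [0.6, 0.1, -0.9]
opening: 0.502
grip_force: 0.0
```

Run:
```python
from h import *
import cv2
o=get_obs();T=o["tool_pos"];R0=Ro.from_quat(o["eef_rot"]);print(T,o["opening"])
for n in("side","scene"):
    a=cv2.imread(f"pics/shut_{n}.png");b=snapshot(n)[:,:,::-1];cv2.imwrite(f"pics/open_{n}.png",b)
    d=np.abs(a.astype(int)-b).max(2);d=cv2.medianBlur((d>40).astype(np.uint8),3)
    c=calibration(n)
    uv=[proj(T+R0.apply([0,0,-x]),c)[0] for x in np.arange(0,.1,.01)]
    print(n,"axis",np.round(uv[::1],1).tolist())
    e=(uv[0]-uv[5])/np.linalg.norm(uv[0]-uv[5]);ys,xs=np.nonzero(d);P=np.stack([xs,ys],1)-uv[0]
    s=P@e;l=P@np.array([-e[1],e[0]]);m=(abs(l)<40)&(s<25)
    h=np.histogram(s[m],bins=np.arange(-30,25,2));print(list(zip(h[1].tolist(),h[0].tolist())),"px/cm",np.linalg.norm(uv[0]-uv[1]))
```

```text
[0.50972609 0.26388441 0.13886911] 0.502034598725354
side axis [[283.5, 145.7], [282.7, 142.5], [281.8, 139.2], [280.9, 135.9], [280.1, 132.7], [279.2, 129.4], [278.3, 126.2], [277.5, 122.9], [276.6, 119.6], [275.7, 116.4]]
[(-30, 3), (-28, 5), (-26, 6), (-24, 11), (-22, 7), (-20, 10), (-18, 9), (-16, 10), (-14, 5), (-12, 10), (-10, 0), (-8, 0), (-6, 0), (-4, 0), (-2, 0), (0, 0), (2, 0), (4, 0), (6, 0), (8, 0), (10, 0), (12, 0), (14, 0), (16, 0), (18, 0), (20, 0), (22, 0)] px/cm 3.382399167278466
scene axis [[413.1, 259.6], [416.0, 259.0], [418.9, 258.4], [421.9, 257.7], [425.0, 257.1], [428.1, 256.5], [431.3, 255.8], [434.5, 255.2], [437.8, 254.5], [441.1, 253.8]]
[(-30, 27), (-28, 19), (-26, 36), (-24, 50), (-22, 50), (-20, 35), (-18, 43), (-16, 54), (-14, 51), (-12, 51), (-10, 49), (-8, 36), (-6, 20), (-4, 9), (-2, 2), (0, 0), (2, 0), (4, 0), (6, 0), (8, 0), (10, 0), (12, 0), (14, 0), (16, 0), (18, 0), (20, 0), (22, 0)] px/cm 2.9605751250817365
```

Run:
```python
from h import *
delta(*standT(-.018))
```

```text
t 4.95 pos [0.5097 0.2639 0.1388] F [-1.   0.7  0.2] open 0.499 grip 0.0
DELTA cm [-0.04  0.02  7.69] rot [-0.001 -0.001 -0.001]
```

Emit:
servo_tool([
  [[0,0,0,2,0,0,0],[0,0,0,4,0,0,0],[0,0,0,5.5,0,0,0],[0,0,0,6.2,0,0,0],[0,0,0,6.6,0,0,0],[0,0,0,7,0,0,0],[0,0,0,7.3,0,0,0],[0,0,0,7.6,0,0,0],[0,0,0,7.6,0,0,0]],
])

```text
t: 5.85
tool_pos: [0.515, 0.2205, 0.0766]
eef_rot: [-0.058, 0.952, -0.301, 0.018]
wrist_force: [0.0, -0.1, -0.1]
opening: 0.502
grip_force: 0.0
```

Emit:
servo_tool([
  [[0.4,0,0,0,0,0,0],[0.6,0,0,0,0,0,0],[0.8,0,0,0,0,0,0],[1,0,0,0,0,0,0],[1,0,0,0,0,0,0],[1,0,0,0,0,0,0],[1,0,0,0,0,0,0]],
], force=6)

```text
t: 6.55
tool_pos: [0.5152, 0.2205, 0.0769]
eef_rot: [-0.058, 0.952, -0.301, 0.019]
wrist_force: [0.5, -0.1, 1.8]
opening: 0.159
grip_force: 6.0
```

It gripped at 14.0 mm, which is the row plus sheet. The real tips sit about 3 cm behind the reported TCP, so I'll reopen, go 12 mm deeper and grip firmly.

Emit:
servo_tool([
  [[0.2,0,0,0,0,0,0],[0.2,0,0,0,0,0,0],[0.2,0,0,0.3,0,0,0],[0.2,0,0,0.6,0,0,0],[0.2,0,0,0.9,0,0,0],[0.2,0,0,1.2,0,0,0],[0.2,0,0,1.2,0,0,0]],
])

```text
t: 7.25
tool_pos: [0.5155, 0.2131, 0.0662]
eef_rot: [-0.058, 0.952, -0.301, 0.018]
wrist_force: [0.1, 0.2, 0.3]
opening: 0.399
grip_force: 0.0
```

Emit:
servo_tool([
  [[0.5,0,0,0,0,0,0],[0.7,0,0,0,0,0,0],[1,0,0,0,0,0,0],[1,0,0,0,0,0,0],[1,0,0,0,0,0,0],[1,0,0,0,0,0,0]],
], force=40)

```text
t: 7.85
tool_pos: [0.5161, 0.2133, 0.0673]
eef_rot: [-0.058, 0.952, -0.301, 0.019]
wrist_force: [0.6, -2.6, 2.9]
opening: 0.15
grip_force: 39.6
```

Run:
```python
from h import *
delta(*standT(-.03))
```

```text
t 7.85 pos [0.5161 0.2133 0.0673] F [ 0.6 -2.6  2.9] open 0.15 grip 39.6
DELTA cm [-0.02  0.09  0.1 ] rot [-0.002 -0.    -0.001]
```

Emit:
servo_tool([
  [[1,0,0,-0.5,0,0,0],[1,0,0,-1.5,0,0,0],[1,0,0,-3,0,0,0],[1,0,0,-5,0,0,0],[1,0,0,-8,0,0,0],[1,0,0,-11,0,0,0],[1,0,0,-14,0,0,0],[1,0,0,-16,0,0,0],[1,0,0,-16,0,0,0],[1,0,0,-16,0,0,0]],
])

```text
t: 8.85
tool_pos: [0.5045, 0.3062, 0.1979]
eef_rot: [-0.059, 0.952, -0.3, 0.019]
wrist_force: [0.0, -0.3, -2.1]
opening: 0.151
grip_force: 39.4
```

Run:
```python
from h import *
# grasp in board frame from reading at grip
g=boardR(ST[2],TL).inv().apply(np.array([.5161,.2133,.0673])-w([0,-35,22],*ST))*1000;print("g",g.round(2))
p,R=rackT(.165,g=g);print(p);delta(p,R)
```

```text
g [-0.23 -6.12 51.01]
[ 0.52042567 -0.17655563  0.22401458]
t 8.85 pos [0.5045 0.3062 0.1979] F [ 0.  -0.3 -2.1] open 0.151 grip 39.4
DELTA cm [  4.39 -40.93  25.4 ] rot [-0.609 -0.03  -0.1  ]
```

Emit:
servo_tool([
  [[1,0.5,-4,1.5,-0.15,-0.01,-0.02],[1,1,-8,3.5,-0.3,-0.015,-0.05],[1,1.6,-12,6,-0.45,-0.02,-0.07],[1,2,-16,9,-0.609,-0.03,-0.1],[1,2.5,-20,11.5,-0.609,-0.03,-0.1],[1,3,-25,14.5,-0.609,-0.03,-0.1],[1,3.5,-30,18,-0.609,-0.03,-0.1],[1,4,-35,21.5,-0.609,-0.03,-0.1],[1,4.2,-38,23.4,-0.609,-0.03,-0.1],[1,4.4,-40.9,25.4,-0.609,-0.03,-0.1],[1,4.4,-40.9,25.4,-0.609,-0.03,-0.1],[1,4.4,-40.9,25.4,-0.609,-0.03,-0.1]],
])

```text
t: 10.05
tool_pos: [0.5183, -0.179, 0.223]
eef_rot: [-0.111, 0.994, -0.0, -0.002]
wrist_force: [0.6, 0.0, -2.6]
opening: 0.148
grip_force: 39.9
```

Run:
```python
from h import *
import cv2,json
g=(-.23,-6.12,51)
p,R=rackT(.165,g=g);delta(p,R)
o=get_obs();c=calibration("wrist");im=snapshot("wrist");cv2.imwrite("pics/w2.png",im[:,:,::-1])
json.dump({k:np.array(v).tolist() for k,v in c.items()},open("w2.json","w"))
V=np.clip(im.astype(float)*1.5,0,255).astype(np.uint8);V=cv2.resize(V,(800,500),interpolation=2)
for nm,ls in (("twin",[(-50,61.5,118),(50,61.5,118),(-30,51,118),(30,51,118)]),("heat",[(-50,-64.5,118),(50,-64.5,118)]),("sm",[(-50,105,93),(50,105,93)]),("plate",[(-62,129,125),(-62,-129,125)])):
    for l in ls:
        q=proj(w(l,*RK),c)[0];print(nm,l,q.round(1));cv2.circle(V,tuple(int(v*1.25) for v in q),3,(255,0,0),1)
Rb=Ro.from_quat(o["eef_rot"])*FLIP.inv();b=o["tool_pos"]-Rb.apply(np.array(g)/1000)
for l in [(-50,0,110),(50,0,110),(-50,0,0)]:
    q=proj(b+Rb.apply(np.array(l)/1000),c)[0];print("held",l,q.round(1));cv2.circle(V,tuple(int(v*1.25) for v in q),3,(0,0,255),1)
cv2.imwrite("pics/w2v.png",V[:,:,::-1])
```

```text
t 10.05 pos [ 0.5183 -0.179   0.223 ] F [ 0.6  0.  -2.6] open 0.148 grip 39.9
DELTA cm [-0.26  0.19 -0.1 ] rot [-0.    -0.004 -0.006]
twin (-50, 61.5, 118) [376.2 134. ]
twin (50, 61.5, 118) [371.  247.2]
twin (-30, 51, 118) [362.3 158.6]
twin (30, 51, 118) [360.  226.4]
heat (-50, -64.5, 118) [220.4 135. ]
heat (50, -64.5, 118) [230.5 247.9]
sm (-50, 105, 93) [421.  130.5]
sm (50, 105, 93) [412.1 235.9]
plate (-62, 129, 125) [464.6 119.1]
plate (-62, -129, 125) [134.9 121.4]
held (-50, 0, 110) [333.4 180.3]
held (50, 0, 110) [330.1 397.1]
held (-50, 0, 0) [325.6 139.4]
```

View pics/w2v.png

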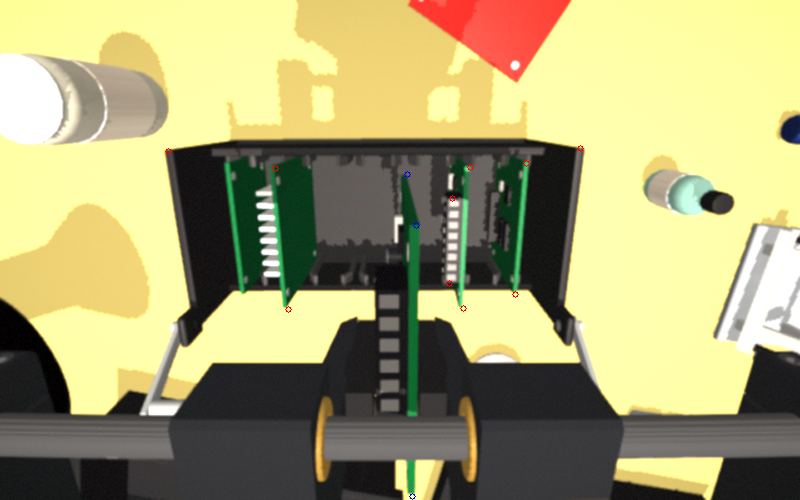

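The wrist view shows rack, boards and held board all within about 2 px of the prediction; slot 4 is directly left of the twin. I'll refine the offset numerically on green edges.

```bash
cat > m.py <<'E'
from h import *
import cv2,json,sys
def measure(png,js,boxes):
    im=cv2.imread(png).astype(int);c=json.load(open(js));B,G,R=im[...,0],im[...,1],im[...,2]
    m=((G>R*1.3)&(G>B*1.2)&(G>30));out=[]
    return m,c
if __name__=="__main__":
    m,c=measure("pics/w2.png","w2.json",None)
    pts=[("heatL",(-64.5),'L',(205,250)),("twinR",64.5,'R',(345,385))]
    obs=[]
    for nm,y,s,(a,b) in pts:
        for r in (150,165,180,195,210,225,238):
            xs=np.nonzero(m[r,a:b])[0]
            if len(xs): obs.append((y,r,a+(xs[0]-.0 if s=='L' else xs[-1]+1.)))
        rows=np.nonzero(m[110:270,a:b].sum(1)>=1)[0]+110; print(nm,"rows",rows[0],rows[-1])
    print(np.round(obs,1).tolist())
    for y,r,u in obs:
        t=np.linspace(-50,50,201);q=proj(w(np.stack([t,0*t+y,0*t+118],1),*RK),c);i=np.argmin(abs(q[:,1]-r));print(y,r,"obs-pred u",round(u-q[i,0],1))
    for x,y in [(-50,-64.5),(50,-64.5),(-50,64.5),(50,64.5)]:print((x,y),proj(w([x,y,118],*RK),c)[0].round(1))
    for r in (150,160,175,185,200,215,230,260,290,320):
        xs=np.nonzero(m[r,315:345])[0];print("held",r,(315+xs[0],315+xs[-1]+1) if len(xs) else None,end=' ')
    rows=np.nonzero(m[110:400,316:342].sum(1)>=1)[0]+110;print(rows[0],rows[-1])
    g=(-.23,-6.12,51);T=np.array([.5183,-.179,.223]);Rb=Ro.from_quat([-.111,.994,0,-.002])*FLIP.inv();b=T-Rb.apply(np.array(g)/1000)
    for l in [(-50,1.5,110),(0,1.5,110),(-50,-1.5,0),(-50,1.5,0)]:print("held",l,proj(b+Rb.apply(np.array(l)/1000),c)[0].round(1))
E
python3 m.py
```

```text
heatL rows 125 245
twinR rows 124 245
[[-64.5, 150.0, 205.0], [-64.5, 165.0, 219.0], [-64.5, 180.0, 205.0], [-64.5, 195.0, 205.0], [-64.5, 210.0, 205.0], [-64.5, 225.0, 223.0], [-64.5, 238.0, 226.0], [64.5, 150.0, 375.0], [64.5, 165.0, 375.0], [64.5, 180.0, 374.0], [64.5, 195.0, 373.0], [64.5, 210.0, 374.0], [64.5, 225.0, 372.0], [64.5, 238.0, 370.0]]
-64.5 150 obs-pred u -16.7
-64.5 165 obs-pred u -4.0
-64.5 180 obs-pred u -19.4
-64.5 195 obs-pred u -20.7
-64.5 210 obs-pred u -22.0
-64.5 225 obs-pred u -5.4
-64.5 238 obs-pred u -3.6
64.5 150 obs-pred u -4.1
64.5 165 obs-pred u -3.4
64.5 180 obs-pred u -3.7
64.5 195 obs-pred u -3.9
64.5 210 obs-pred u -2.2
64.5 225 obs-pred u -3.4
64.5 238 obs-pred u -4.8
(-50, -64.5) [220.4 135. ]
(50, -64.5) [230.5 247.9]
(-50, 64.5) [379.9 134. ]
(50, 64.5) [374.3 247.1]
held 150 (np.int64(321), np.int64(328)) held 160 (np.int64(322), np.int64(330)) held 175 (np.int64(323), np.int64(334)) held 185 (np.int64(324), np.int64(336)) held 200 (np.int64(324), np.int64(337)) held 215 (np.int64(326), np.int64(336)) held 230 (np.int64(326), np.int64(336)) held 260 (np.int64(326), np.int64(336)) held 290 (np.int64(326), np.int64(335)) held 320 (np.int64(326), np.int64(335)) 140 394
held (-50, 1.5, 110) [337.4 180.2]
held (0, 1.5, 110) [335.2 301.5]
held (-50, -1.5, 0) [323.4 139.4]
held (-50, 1.5, 0) [327.9 139.4]
```

Run:
```python
from h import *
import cv2,json
im=cv2.imread("pics/w2.png").astype(int);c=json.load(open("w2.json"))
yl=(im[...,2]>90)&(im[...,0]<im[...,2]*.75)
for u in (230,260,290,350,380,400):
    col=yl[:,u]; up=[r for r in range(90,135) if col[r] and not col[r+1]]; dn=[r for r in range(215,250) if not col[r] and col[r+1]]
    print(u,"far edge",up[-1:]," near",dn[:1])
for r in (140,160,180,200):
    L=[k for k in range(110,180) if yl[r,k] and not yl[r,k+1]];Rr=[k for k in range(420,490) if not yl[r,k] and yl[r,k+1]]
    print("row",r,"L",L[:1],"R",Rr[-1:])
for l in [(-62,-80,66),(-62,0,66),(-62,80,66),(62,-60,66),(62,60,66)]:print(l,proj(w(l,*RK),c)[0].round(1))
for y in(-132,132):
    t=np.linspace(-62,62,300);q=proj(w(np.stack([t,0*t+y,0*t+125],1),*RK),c)
    print(y,[q[np.argmin(abs(q[:,1]-r)),0].round(1) for r in (140,160,180,200)])
```

```text
230 far edge [111]  near [242]
260 far edge [110]  near [231]
290 far edge [110]  near [231]
350 far edge [110]  near [231]
380 far edge [110]  near [231]
400 far edge [110]  near [231]
row 140 L [134] R [463]
row 160 L [138] R [461]
row 180 L [141] R [458]
row 200 L [144] R [456]
(-62, -80, 66) [217.4 115.9]
(-62, 0, 66) [302.3 115.2]
(-62, 80, 66) [387.4 114.7]
(62, -60, 66) [247.4 237.3]
(62, 60, 66) [361.7 236.6]
-132 [np.float64(134.1), np.float64(137.4), np.float64(140.6), np.float64(143.9)]
132 [np.float64(465.9), np.float64(463.4), np.float64(461.0), np.float64(458.5)]
```

```bash
cat >> h.py <<'E'
RK=[*(w([-1.2,-1.5,0],*RK)[:2]),RK[2]]; G=(-.23,-6.12,51)
E
python3 - <<'E'
from h import *
print(RK);delta(*rackT(.063,g=G))
c=__import__("json").load(open("w2.json"))
print(proj(w([-62,0,0],*RK),c)[0].round(1))
E
```

```text
[np.float64(0.5231683681201849), np.float64(-0.19273158552098218), 0.227]
t 10.1 pos [ 0.5185 -0.1775  0.2232] F [-0.5  0.3 -2.1] open 0.147 grip 39.9
DELTA cm [-0.13 -0.1  10.12] rot [ 0.    -0.004 -0.004]
[303.2 110.4]
```

Emit:
servo_tool([
  [[1,-0.1,-0.1,2,0,-0.004,-0.004],[1,-0.1,-0.1,5,0,-0.004,-0.004],[1,-0.1,-0.1,7,0,-0.004,-0.004],[1,-0.1,-0.1,9,0,-0.004,-0.004],[1,-0.1,-0.1,10.1,0,-0.004,-0.004],[1,-0.1,-0.1,10.1,0,-0.004,-0.004],[1,-0.1,-0.1,10.1,0,-0.004,-0.004],[1,-0.1,-0.1,10.1,0,-0.004,-0.004]],
])

```text
t: 10.9
tool_pos: [0.522, -0.1786, 0.1252]
eef_rot: [-0.115, 0.993, -0.002, 0.002]
wrist_force: [-0.5, 0.1, -0.4]
opening: 0.149
grip_force: 39.9
```

Run:
```python
from h import *
import cv2
delta(*rackT(.045,g=G))
for n in("wrist","side"): cv2.imwrite(f"pics/d1_{n}.png",snapshot(n)[:,:,::-1])
```

```text
t 10.9 pos [ 0.522  -0.1786  0.1252] F [-0.5  0.1 -0.4] open 0.149 grip 39.9
DELTA cm [0.23 0.09 2.12] rot [-0.004  0.004  0.003]
```

Emit:
servo_tool([
  [[1,0.2,0.1,0,-0.004,0.004,0.003],[1,0.2,0.1,0,-0.004,0.004,0.003],[1,0.2,0.1,0,-0.004,0.004,0.003]],
])

```text
t: 11.3
tool_pos: [0.5188, -0.1783, 0.124]
eef_rot: [-0.113, 0.994, 0.001, -0.001]
wrist_force: [-0.1, -0.8, -1.6]
opening: 0.145
grip_force: 39.9
```

Run:
```python
from h import *
delta(*rackT(.045,g=G))
```

```text
t 11.3 pos [ 0.5188 -0.1783  0.124 ] F [-0.1 -0.8 -1.6] open 0.145 grip 39.9
DELTA cm [-0.08 -0.02  2.  ] rot [ 0.001 -0.001 -0.001]
```

Emit:
servo_tool([
  [[1,0,0,0.5,0,0,0],[1,0,0,1,0,0,0],[1,0,0,1.4,0,0,0],[1,0,0,1.7,0,0,0],[1,0,0,2,0,0,0],[1,0,0,2,0,0,0],[1,0,0,2,0,0,0]],
])

```text
t: 12.0
tool_pos: [0.5182, -0.1776, 0.1033]
eef_rot: [-0.113, 0.994, 0.001, -0.001]
wrist_force: [0.2, 1.9, -1.8]
opening: 0.146
grip_force: 39.9
```

Run:
```python
from h import *
delta(*rackT(.025,g=G));print(get_obs()["torque"])
```

```text
t 12.0 pos [ 0.5182 -0.1776  0.1033] F [ 0.2  1.9 -1.8] open 0.146 grip 39.9
DELTA cm [-0.13 -0.1   1.93] rot [ 0.003 -0.003 -0.   ]
[ 0.49026231  0.11812409 -0.09539819]
```

Emit:
servo_tool([
  [[1,0,0.08,0.3,0,0,0],[1,0,0.08,0.7,0,0,0],[1,0,0.08,1.1,0,0,0],[1,0,0.08,1.5,0,0,0],[1,0,0.08,1.9,0,0,0],[1,0,0.08,1.9,0,0,0]],
])

```text
t: 12.6
tool_pos: [0.518, -0.1773, 0.0839]
eef_rot: [-0.113, 0.994, 0.001, -0.001]
wrist_force: [-0.6, 0.7, -2.2]
opening: 0.148
grip_force: 39.8
```

Run:
```python
from h import *
delta(*rackT(.005,g=G));print(get_obs()["torque"])
```

```text
t 12.6 pos [ 0.518  -0.1773  0.0839] F [-0.6  0.7 -2.2] open 0.148 grip 39.8
DELTA cm [-0.14 -0.14  1.99] rot [ 0.002 -0.003 -0.   ]
[ 0.19127865  0.00601741 -0.02877044]
```

Sliding freely. Continuing down to about 5 mm above the floor, then feeling for contact.

Emit:
servo_tool([
  [[1,0,0,0.4,0,0,0],[1,0,0,0.8,0,0,0],[1,0,0,1.2,0,0,0],[1,0,0,1.6,0,0,0],[1,0,0,2,0,0,0],[1,0,0,2,0,0,0]],
])

```text
t: 13.2
tool_pos: [0.5179, -0.1772, 0.0639]
eef_rot: [-0.113, 0.994, 0.001, -0.001]
wrist_force: [-0.7, -0.1, -1.9]
opening: 0.148
grip_force: 39.8
```

Emit:
servo_tool([
  [[1,0,0,0.1,0,0,0],[1,0,0,0.2,0,0,0],[1,0,0,0.3,0,0,0],[1,0,0,0.3,0,0,0]],
])

```text
t: 13.6
tool_pos: [0.5185, -0.1772, 0.0618]
eef_rot: [-0.113, 0.994, 0.001, -0.001]
wrist_force: [-1.0, 0.4, -1.3]
opening: 0.148
grip_force: 39.8
```

Emit:
servo_tool([
  [[1,0,0,0.1,0,0,0],[1,0,0,0.2,0,0,0],[1,0,0,0.2,0,0,0],[1,0,0,0.2,0,0,0]],
])

```text
t: 14.0
tool_pos: [0.5187, -0.1775, 0.0606]
eef_rot: [-0.113, 0.994, 0.001, -0.001]
wrist_force: [-2.4, 0.4, 6.4]
opening: 0.149
grip_force: 39.8
```

Emit:
servo_tool([
  [[1,0,0,0.1,0,0,0],[1,0,0,0.2,0,0,0],[1,0,0,0.2,0,0,0],[1,0,0,0.2,0,0,0]],
])

```text
t: 14.4
tool_pos: [0.5189, -0.1779, 0.0604]
eef_rot: [-0.113, 0.994, 0.0, -0.001]
wrist_force: [-5.8, 1.1, 17.2]
opening: 0.148
grip_force: 40.0
```

Contact with the floor is at TCP z 60.5 mm (expected 59), so the board is home. I'll relieve the pressure, open slightly and retreat straight up.

Emit:
servo_tool([
  [[1,0,0,-0.25,0,0,0],[1,0,0,-0.25,0,0,0],[0.8,0,0,-0.25,0,0,0],[0.55,0,0,-0.25,0,0,0],[0.55,0,0,-0.25,0,0,0],[0.55,0,0,-0.25,0,0,0],[0.55,0,0,-0.25,0,0,0]],
])

```text
t: 15.1
tool_pos: [0.5184, -0.1772, 0.06]
eef_rot: [-0.113, 0.994, 0.001, -0.001]
wrist_force: [0.3, 0.4, 0.2]
opening: 0.228
grip_force: 0.0
```

Emit:
servo_tool([
  [[0.55,0,0,-0.5,0,0,0],[0.55,0,0,-1,0,0,0],[0.55,0,0,-2,0,0,0],[0.55,0,0,-3,0,0,0],[0.55,0,0,-5,0,0,0],[0.55,0,0,-8,0,0,0],[0.55,0,0,-11,0,0,0],[0.55,0,0,-14,0,0,0],[0.55,0,0,-17,0,0,0],[0.55,0,0,-17,0,0,0],[0.55,0,0,-17,0,0,0]],
])

```text
t: 16.2
tool_pos: [0.5194, -0.1777, 0.2318]
eef_rot: [-0.113, 0.994, 0.0, 0.0]
wrist_force: [0.3, -0.2, -0.8]
opening: 0.225
grip_force: 0.0
```

Run:
```python
from h import *
import cv2,json
delta(*rackT(.165,g=G))
o=get_obs();c=calibration("wrist");im=snapshot("wrist");cv2.imwrite("pics/w3.png",im[:,:,::-1])
json.dump({k:np.array(v).tolist() for k,v in c.items()},open("w3.json","w"))
m=cv2.imread("pics/w3.png").astype(int);B,Gn,R=m[...,0],m[...,1],m[...,2];m=((Gn>R*1.3)&(Gn>B*1.2)&(Gn>30))
for r in (160,185,210,235):
    x=np.nonzero(m[r,180:440])[0]+180; s=np.split(x,np.nonzero(np.diff(x)>2)[0]+1);print(r,[(int(k[0]),int(k[-1])) for k in s if len(k)>1])
for y in(21,63):
  for x in(-50,50):print((x,y),proj(w([x,y+1.5,118],*RK),c)[0].round(1),proj(w([x,y-1.5,118],*RK),c)[0].round(1))
for q in (1.9,2.1,2.25):print(q,[proj(w([58-58*np.cos(q),y,131+58*np.sin(q)],*RK),c)[0].round(1).tolist() for y in(-137,0,137)])
```

```text
t 16.2 pos [ 0.5194 -0.1777  0.2318] F [ 0.3 -0.2 -0.8] open 0.225 grip 0.0
DELTA cm [-0.   -0.06  0.78] rot [-0.     0.001 -0.   ]
160 [(185, 205), (221, 251), (320, 324), (368, 371), (405, 417)]
185 [(188, 208), (222, 252), (320, 324), (366, 370), (404, 414)]
210 [(191, 210), (224, 248), (320, 324), (365, 369), (396, 412)]
235 [(227, 231), (321, 322), (364, 366)]
(-50, 21) [324.8 129.3] [321.2 129.3]
(50, 21) [324.1 240.2] [320.8 240.2]
(-50, 63) [375.5 129.3] [371.8 129.3]
(50, 63) [369.8 240.1] [366.6 240.1]
1.9 [[117.0, 308.5], [296.1, 309.1], [476.0, 308.4]]
2.1 [[122.8, 316.2], [296.7, 316.9], [471.4, 316.2]]
2.25 [[127.6, 320.0], [297.2, 320.7], [467.5, 320.0]]
```

The board stands in slot 4 as predicted. Next is the bar: go over and behind it (+x side) with shut fingers.

```bash
cat >> h.py <<'E'
def barT(x,ztip): return rackT(0,loc=(x,0,0),g=(0,0,ztip-33))
E
python3 - <<'E'
from h import *
delta(*barT(122,265));delta(*barT(122,165))
E
```

```text
t 16.25 pos [ 0.5185 -0.1773  0.2302] F [ 0.5 -0.2 -0.3] open 0.224 grip 0.0
DELTA cm [-12.31  -1.6   -0.2 ] rot [ 0.002 -0.001 -0.   ]
t 16.25 pos [ 0.5185 -0.1773  0.2302] F [ 0.5 -0.2 -0.3] open 0.224 grip 0.0
DELTA cm [-12.32  -1.62   9.8 ] rot [ 0.002 -0.001 -0.   ]
```

Emit:
servo_tool([
  [[1,-4,-0.5,-0.5,0,0,0],[1,-8,-1,-0.5,0,0,0],[1,-12.3,-1.6,-0.5,0,0,0],[1,-12.3,-1.6,-0.2,0,0,0],[1,-12.3,-1.6,1,0,0,0],[1,-12.3,-1.6,3,0,0,0],[1,-12.3,-1.6,5,0,0,0],[1,-12.3,-1.6,7,0,0,0],[1,-12.3,-1.6,9,0,0,0],[1,-12.3,-1.6,9.8,0,0,0],[1,-12.3,-1.6,9.8,0,0,0],[1,-12.3,-1.6,9.8,0,0,0]],
])

```text
t: 17.45
tool_pos: [0.6415, -0.1654, 0.1324]
eef_rot: [-0.113, 0.994, 0.001, -0.001]
wrist_force: [-0.3, 0.4, -0.0]
opening: 0.008
grip_force: 0.0
```

Run:
```python
from h import *
delta(*barT(95,165));print(get_obs()["opening"])
```

```text
t 17.45 pos [ 0.6415 -0.1654  0.1324] F [-0.3  0.4 -0. ] open 0.008 grip 0.0
DELTA cm [2.65 0.   0.04] rot [ 0.002 -0.002 -0.001]
0.007985272076890261
```

Emit:
servo_tool([
  [[1,0.6,0,0,0,0,0],[1,1.2,0,0,0,0,0],[1,1.6,0,0,0,0,0],[1,1.9,0,0,0,0,0],[1,2.2,0,0,0,0,0],[1,2.5,0,0,0,0,0],[1,2.8,0,0,0,0,0],[1,3.1,0,0,0,0,0],[1,3.4,0,0,0,0,0],[1,3.7,0,0,0,0,0]],
])

```text
t: 18.45
tool_pos: [0.6096, -0.1738, 0.1351]
eef_rot: [-0.113, 0.994, -0.0, 0.003]
wrist_force: [4.6, 1.5, 4.0]
opening: 0.005
grip_force: 2.6
```

Emit:
servo_tool([
  [[1,0.4,0,0.1,0,0,0],[1,0.8,0,0.2,0,0,0],[1,1.2,0,0.2,0,0,0],[1,1.6,0,0.2,0,0,0],[1,2,0,0.2,0,0,0],[1,2.4,0,0.2,0,0,0],[1,2.8,0,0.2,0,0,0],[1,3.2,0,0.2,0,0,0],[1,3.6,0,0.2,0,0,0],[1,3.9,0,0.2,0,0,0],[1,4.2,0,0.2,0,0,0],[1,4.5,0,0.2,0,0,0]],
])

```text
t: 19.65
tool_pos: [0.562, -0.1834, 0.1299]
eef_rot: [-0.113, 0.994, 0.001, -0.001]
wrist_force: [4.7, 1.5, -3.3]
opening: 0.002
grip_force: 2.4
```

Run:
```python
from h import *
import cv2
delta(*barT(34,165))
cv2.imwrite("pics/b1.png",snapshot("side")[:,:,::-1])
```

```text
t 19.65 pos [ 0.562  -0.1834  0.1299] F [ 4.7  1.5 -3.3] open 0.002 grip 2.4
DELTA cm [ 0.59 -0.03 -0.21] rot [ 0.002 -0.001 -0.   ]
```

Emit:
servo_tool([
  [[1,0.3,0,0,0,0,0],[1,0.6,0,0,0,0,0],[1,0.8,0,0,0,0,0],[1,0.8,0,0,0,0,0],[1,-0.5,0,0,0,0,0],[1,-1,0,-1,0,0,0],[1,-1,0,-3,0,0,0],[1,-1,0,-5,0,0,0],[1,-1,0,-5,0,0,0],[1,-1,0,-5,0,0,0]],
])

```text
t: 20.7
tool_pos: [0.5725, -0.1818, 0.1811]
eef_rot: [-0.113, 0.994, 0.0, -0.0]
wrist_force: [-0.5, 0.1, -0.4]
opening: 0.007
grip_force: 0.0
```

Run:
```python
from h import *
delta(*barT(12,200))
```

```text
t 20.7 pos [ 0.5725 -0.1818  0.1811] F [-0.5  0.1 -0.4] open 0.007 grip 0.0
DELTA cm [3.85 0.04 1.41] rot [ 0.001 -0.001 -0.   ]
```

Emit:
servo_tool([
  [[1,2,0,0,0,0,0],[1,3.9,0,0,0,0,0],[1,3.9,0,0,0,0,0],[1,3.9,0,1.5,0,0,0],[1,3.9,0,2.8,0,0,0],[1,3.9,0,3.3,0,0,0],[1,4,0,3.6,0,0,0],[1,4.1,0,3.9,0,0,0],[1,4.2,0,4.2,0,0,0],[1,4.3,0,4.5,0,0,0],[1,4.4,0,4.8,0,0,0]],
])

```text
t: 21.8
tool_pos: [0.5284, -0.1915, 0.1317]
eef_rot: [-0.113, 0.994, 0.001, -0.002]
wrist_force: [-3.1, -1.4, 4.0]
opening: 0.008
grip_force: 2.0
```

Emit:
servo_tool([
  [[1,0,0,0.3,0,0,0],[1,0.1,0,0.6,0,0,0],[1,0.1,0,0.9,0,0,0],[1,0.2,0,1.2,0,0,0],[1,0.2,0,1.5,0,0,0]],
])

```text
t: 22.3
tool_pos: [0.5269, -0.1916, 0.1168]
eef_rot: [-0.113, 0.994, 0.001, -0.001]
wrist_force: [-1.6, -0.3, 1.8]
opening: 0.008
grip_force: 1.0
```

Run:
```python
from h import *
delta(*barT(2,138))
```

```text
t 22.3 pos [ 0.5269 -0.1916  0.1168] F [-1.6 -0.3  1.8] open 0.008 grip 1.0
DELTA cm [ 0.19 -0.03  1.18] rot [ 0.002 -0.002 -0.   ]
```

Emit:
servo_tool([
  [[1,0.1,0,0.3,0,0,0],[1,0.15,0,0.6,0,0,0],[1,0.2,0,0.8,0,0,0],[1,0.2,0,0.8,0,0,0]],
])

```text
t: 22.7
tool_pos: [0.5251, -0.1921, 0.1088]
eef_rot: [-0.113, 0.994, 0.001, -0.001]
wrist_force: [0.3, 0.1, 0.3]
opening: 0.001
grip_force: 0.0
```

Emit:
servo_tool([
  [[1,0,0,0.2,0,0,0],[1,0,0,0.4,0,0,0],[1,0,0,0.4,0,0,0]],
])

```text
t: 23.0
tool_pos: [0.525, -0.1923, 0.1054]
eef_rot: [-0.113, 0.994, 0.001, -0.001]
wrist_force: [-0.9, 0.2, 2.7]
opening: 0.004
grip_force: 1.2
```

Emit:
servo_tool([
  [[1,0,0,0.1,0,0,0],[1,0,0,0.2,0,0,0],[1,0,0,0.2,0,0,0]],
])

```text
t: 23.3
tool_pos: [0.5251, -0.1923, 0.1052]
eef_rot: [-0.113, 0.994, 0.001, -0.001]
wrist_force: [-5.8, 1.7, 11.0]
opening: 0.009
grip_force: 6.1
```

Emit:
servo_tool([
  [[1,0,0,0.1,0,0,0],[1,0,0,0.2,0,0,0],[1,0,0,0.2,0,0,0]],
])

```text
t: 23.6
tool_pos: [0.5252, -0.1923, 0.105]
eef_rot: [-0.113, 0.994, 0.001, -0.001]
wrist_force: [-8.9, 3.3, 22.1]
opening: 0.007
grip_force: 10.8
```

Run:
```python
from h import *
import cv2
delta(*barT(2,138))
a=snapshot("side")[160:320,270:450];cv2.imwrite("pics/e_side.png",cv2.resize(a,None,fx=3,fy=3,interpolation=2)[:,:,::-1])
```

```text
t 23.6 pos [ 0.5252 -0.1923  0.105 ] F [-8.9  3.3 22.1] open 0.007 grip 10.8
DELTA cm [0.01 0.01 0.  ] rot [ 0.001 -0.001 -0.   ]
```

A hard stop at tip z 138 mm is exactly the shut bar's top. I'll retreat and check.

Emit:
servo_tool([
  [[1,0,0,-0.5,0,0,0],[1,0,0,-2,0,0,0],[1,0,0,-5,0,0,0],[1,0,0,-9,0,0,0],[1,2,5,-12,0,0,0],[1,4,9,-14,0,0,0],[1,6,14,-16,0,0,0],[1,8,19,-16,0,0,0],[1,8,22,-16,0,0,0],[1,8,22,-16,0,0,0],[1,8,22,-16,0,0,0]],
])

```text
t: 24.75
tool_pos: [0.3981, 0.0047, 0.2624]
eef_rot: [-0.115, 0.993, 0.0, 0.0]
wrist_force: [0.2, -1.3, -0.9]
opening: 0.004
grip_force: 0.0
```

Run:
```python
from h import *
import cv2
S=snapshot("scene")[120:260,190:430];D=snapshot("side")[150:320,230:450]
a=cv2.resize(S,(800,467),interpolation=2)[:,:,:];A=cv2.resize(S,(400,233),interpolation=2);B=cv2.resize(D,(776,600),interpolation=2)
B[:200,:]=B[:200,:]
cv2.imwrite("pics/fin.png",B[:,:,::-1])
for q in (0,.1,.3):print(q,[((proj(w([58-58*np.cos(q),y,131+58*np.sin(q)],*RK),calibration("side"))[0]-[230,150])*3.53).round(0).tolist() for y in(-137,137)])
print(get_obs()["tool_pos"])
```

```text
0 [[586.0, 412.0], [299.0, 183.0]]
0.1 [[587.0, 403.0], [300.0, 175.0]]
0.3 [[593.0, 384.0], [302.0, 159.0]]
[0.39848872 0.00331068 0.26190169]
```

View pics/fin.png

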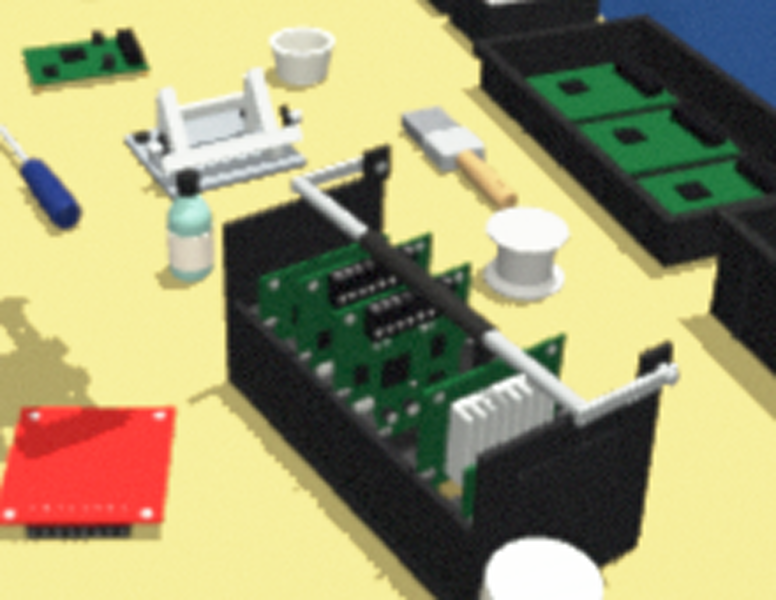

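The final view shows the board in slot 4 beside the twin, at equal height and facing the same way. The bar is shut, with its ends at (580,415) and (298,183) matching angle 0, and everything else is in place.

```bash
python3 -c "
from station import *
print(job_done())"
```

```text
the job is handed in; nothing more can be done
None
```

The board is fully home in slot 4 beside its twin, terminal row up and facing the same way. The hold-down bar is shut, the other boards and the bench look undisturbed in the final side view, and I handed the job in at about 25 s of the 61 s limit.

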